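Check in filter capacitors on the pivoted swing tray

ROBOT

A 6-joint arm with a two-finger parallel gripper is mounted at the origin on the work surface. World frame = base frame: x ahead of the robot, y to its left, z up, the work surface at z = 0. Lengths are in mm, angles in rad, forces in N, time in s.
With the tool pointing down it reaches from about 325 to 850 mm from the base axis. Payload 15.5 kg.
Tool frame: the origin (TCP) lies at the very end of the fingers, on their centre line; the grasp point (between the pads) lies 19 mm behind it; y points along the fingers, z is the direction in which the jaws open and shut, and the axes are right-handed (so a half turn about y gives the same grasp; the last joint's range is limited). The gripper opens to 91 mm and grips with 3 to 60 N. Pads are 32 mm wide; open, the fingers measure 118 mm over their backs; the gripper's body (76 mm by 178 mm) begins 60 mm behind the grasp point.
Start: joints at [-1.226, 0.494, 1.345, -0, 1.302, -0.096], TCP at [266.1, -565.524, 213.915] pointing down, gripper open.
Joint ranges: [-2.91, 2.91], [-0.82, 2.16], [0.22, 2.67], [-1.22, 4.37], [0.12, 2.79], [-3.08, 3.08]. Speed limits (rad/s): [1.89, 1.89, 2.57, 3.01, 3.01, 3.01].

INTERFACE

Orientations are given as a rotation vector (axis times angle).
In Python, from rig import * gives the robot as it stands.
- The arm moves only by the tool play_rows, never from a script. Its arguments are lists of equal length, an entry for each row: "dp": the shift along the tool's x, y, z in cm, a list of three; "twist": the turn about the tool's y in rad. A call has 1 to 20 rows; each row shifts and turns the commanded pose from where the row before left it, along the tool's axes as they then stand; what a row does not reach is not made up. A row lasts 1/12 s, in which the tool goes at most 41.7 mm and 7.16 degrees, less where a joint would pass 70% of its speed; a pose out of reach is approached as far as the arm can. A call is refused whole if a number of a shift passes 4.17 or a number of a turn 0.125, either way. A call with a gripper value outside its range is refused whole. "claw" is the closure, from 0 (fully open) to 1 (shut), set as the call begins (left out, the last holds). The fingers move at their own pace and stop on an object; "newtons" is the grip in N (left out, the last holds). Time passes only in rows, so rows that do not move let the fingers close. It gives the time, the measured TCP pose, the force and the opening at its end, in the units of the state.
- get_state(): the state, without advancing time (a new reading comes with each control period).
- grab_frame(name): name is "side" or "top" or "wrist"; returns the picture (384x512x3 uint8, red, green, blue); there is no depth.
- camera_info(name): a dict with "intrinsics" (3x3 intrinsics, pixels), "world_to_cam" (4x4, takes a point from world to camera coordinates). Camera axes: x right, y down, z forward; pixel columns grow to the right and rows downward; lengths in mm; the calibration is good to about 2 mm. A picture is of the moment at which its call begins: read the wrist's pose just before it. camera_info takes no time and is no camera call; for the wrist camera it gives the pose at the moment of the call.
- finish_job(): hands the job in, once; it reports no verdict.
The state is a dict: "clock": time; "joints": joint angles; "qd": joint speeds; "joint_efforts": joint torques, N m; "eef_pos": TCP position; "orientation": TCP orientation; "wrist_force": force on the tool from outside, world axes, zero at the start; "wrist_torque": the same for the moment, N m; "grip_width": finger opening in mm.
Only numpy, scipy, OpenCV 4.12 (cv2) and the standard library are available. Lean on these libraries where they do the work, as an engineer would, in place of code of your own. Each camera call takes 0.05 s, during which the arm holds its last target. There are 200 camera calls.

TASK

Push the pivoted black tray round until it rests against the load stop (the post with the white top), and there stand every blue capacitor on the desk upright in a printed ring of its own, its yellow mark facing the tray's yellow-lined edge. Then push the loaded tray round on its bolt until it rests against the code reader's stop, so that all the marks face the reader, and with it there press the green start button fully down. Leave the capacitors standing in their rings with their marks towards the reader, the tray against the reader's stop, and the other things on the desk where they are.

Things in the scene. Friction and masses are not known exactly. Their poses are not given: they have to be found in the camera images.
- tray: loose flat black tray 305 x 110 x 10 mm on the desk, about 0.45 kg; a hole near one end sits over the pivot bolt (0.5 mm play), about which it swings, held only by friction. Origin: underside, centre of that hole; x to the free end (spans x -35 to 270, y -55 to 55 mm), z up. Three white rings (66 mm inside) on top; a yellow line along the -y edge, which faces the reader
- ring0 (a point): centre of the printed ring nearest the bolt, on the tray's top (tray x 72 mm, y 0, z 10 mm)
- ring1 (a point): centre of the middle printed ring (tray x 144 mm, y 0, z 10 mm)
- ring2 (a point): centre of the outermost printed ring (tray x 216 mm, y 0, z 10 mm)
- pivot: fixed steel pivot bolt, 12 mm shank, with a round head 26 mm across whose top is 22 mm above the desk; origin on its axis at desk level
- load_stop: load stop: fixed black rubber post with a white top, 16 mm across, 14 mm tall, on an aluminium foot on the robot's side of the tray. Origin on the bolt's axis at desk level; x is the heading the tray's x has when its +y edge rests against the post (counter-clockwise end of the swing, seen from above); post at x 240, y 63 mm
- reader: code reader: fixed white block 190 x 75 mm, 72 mm tall, with a dark window, plus its stop, a plain black post 16 mm across, 14 mm tall. Origin on the bolt's axis at desk level; x is the heading the tray's x has when its -y edge rests against that post (clockwise end). Post at x 240, y -63 mm; block x 50 to 240 mm, window face at y -110 mm, looking along +y
- start (a joint): travel of the reader's green start button, 0 up, 0.006 m fully down (about 5 N), springs back
- start_top (a point): centre of the top of the green start button (30 mm in diameter, on a fixed grey housing left of the capacitors); it is pressed straight down
- cap1: loose blue filter capacitor, an upright cylinder 50 mm in diameter and 42 mm tall with a heavy steel foot ring (two 4 mm brass terminals stand on its black top), about 0.13 kg; origin at the centre of its underside, z up along the can, x pointing at its yellow code mark. May be absent (None): two or three of the four are on the desk
- mark1 (a point): point on capacitor cap1's side at half height, in the middle of its yellow mark (an 12 mm wide upright stripe, repeated as a yellow bar on the top pointing to it), 25 mm out from the can's axis
- cap2: loose blue filter capacitor, an upright cylinder 50 mm in diameter and 42 mm tall with a heavy steel foot ring (two 4 mm brass terminals stand on its black top), about 0.13 kg; origin at the centre of its underside, z up along the can, x pointing at its yellow code mark. May be absent (None): two or three of the four are on the desk
- mark2 (a point): point on capacitor cap2's side at half height, in the middle of its yellow mark (an 12 mm wide upright stripe, repeated as a yellow bar on the top pointing to it), 25 mm out from the can's axis
- cap3: loose blue filter capacitor, an upright cylinder 50 mm in diameter and 42 mm tall with a heavy steel foot ring (two 4 mm brass terminals stand on its black top), about 0.13 kg; origin at the centre of its underside, z up along the can, x pointing at its yellow code mark. May be absent (None): two or three of the four are on the desk
- mark3 (a point): point on capacitor cap3's side at half height, in the middle of its yellow mark (an 12 mm wide upright stripe, repeated as a yellow bar on the top pointing to it), 25 mm out from the can's axis
- cap4: loose blue filter capacitor, an upright cylinder 50 mm in diameter and 42 mm tall with a heavy steel foot ring (two 4 mm brass terminals stand on its black top), about 0.13 kg; origin at the centre of its underside, z up along the can, x pointing at its yellow code mark. May be absent (None): two or three of the four are on the desk
- mark4 (a point): point on capacitor cap4's side at half height, in the middle of its yellow mark (an 12 mm wide upright stripe, repeated as a yellow bar on the top pointing to it), 25 mm out from the can's axis
- relay: small clear relay 30 x 20 x 22 mm among the capacitors; loose, not part of the job, to be left where it is
- screwdriver: red-handled screwdriver 180 mm long, lying; loose, not part of the job, to be left where it is
- drink_can: drink can 66 mm in diameter, 120 mm tall; loose, not part of the job, to be left where it is
- mug: white mug, 90 mm tall; loose, not part of the job, to be left where it is
- morse_key: morse paddle key on a steel base 85 x 70 mm; loose, not part of the job, to be left where it is
- spool: wire spool 56 mm across, 38 mm tall; loose, not part of the job, to be left where it is

How it is judged (in metres and radians):
On the way, in this order (a step that is already met when the one before it is completed fails the run):
1. the tray has been swung against the load stop (within 0.06 rad) (angle between the x axis of tray and the x axis of load_stop, either way round below 0.06 rad), for 0.2 s.
2. every capacitor present stands upright on the tray, the tray still at the load stop (within 0.15 rad) (angle between the x axis of tray and the x axis of load_stop, either way round below 0.15 rad and x of cap1 in the frame of tray between 0.03 and 0.265 m and y of cap1 in the frame of tray between -0.055 and 0.055 m and z of cap1 in the frame of tray between 0.006 and 0.015 m and angle between each of cap1, cap2, cap3, cap4's own z axis and vertical below 0.12 rad and x of cap2 in the frame of tray between 0.03 and 0.265 m and y of cap2 in the frame of tray between -0.055 and 0.055 m and z of cap2 in the frame of tray between 0.006 and 0.015 m and x of cap3 in the frame of tray between 0.03 and 0.265 m and y of cap3 in the frame of tray between -0.055 and 0.055 m and z of cap3 in the frame of tray between 0.006 and 0.015 m and x of cap4 in the frame of tray between 0.03 and 0.265 m and y of cap4 in the frame of tray between -0.055 and 0.055 m and z of cap4 in the frame of tray between 0.006 and 0.015 m), for 0.2 s.
3. the loaded tray has been swung against the reader's stop (within 0.06 rad) (angle between the x axis of tray and the x axis of reader, either way round below 0.06 rad and x of cap1 in the frame of tray between 0.03 and 0.265 m and y of cap1 in the frame of tray between -0.055 and 0.055 m and z of cap1 in the frame of tray between 0.006 and 0.015 m and angle between each of cap1, cap2, cap3, cap4's own z axis and vertical below 0.12 rad and x of cap2 in the frame of tray between 0.03 and 0.265 m and y of cap2 in the frame of tray between -0.055 and 0.055 m and z of cap2 in the frame of tray between 0.006 and 0.015 m and x of cap3 in the frame of tray between 0.03 and 0.265 m and y of cap3 in the frame of tray between -0.055 and 0.055 m and z of cap3 in the frame of tray between 0.006 and 0.015 m and x of cap4 in the frame of tray between 0.03 and 0.265 m and y of cap4 in the frame of tray between -0.055 and 0.055 m and z of cap4 in the frame of tray between 0.006 and 0.015 m), for 0.2 s.
4. the start button is pressed while the tray is at the reader's stop (value of joint start above 0.004 m and angle between the x axis of tray and the x axis of reader, either way round below 0.06 rad), for 0.05 s.
At the end, for the whole second after the job is handed in: the tray lies along the reader's stop (within 0.06 rad); every capacitor present stands upright on the tray, its centre within 13 mm of a ring's centre, its yellow mark facing the reader (within 0.35 rad); the button is up again and everything is at rest (all of step 3 and value of joint start below 0.002 m and (horizontal distance between cap1 and ring0 below 0.013 m or horizontal distance between cap1 and ring1 below 0.013 m or horizontal distance between cap1 and ring2 below 0.013 m) and angle between the x axis of each of cap1, cap2, cap3, cap4 and the y axis of reader, either way round below 0.35 rad and y of each of mark1, mark2, mark3, mark4 in the frame of tray below -0.008 m and (horizontal distance between cap2 and ring0 below 0.013 m or horizontal distance between cap2 and ring1 below 0.013 m or horizontal distance between cap2 and ring2 below 0.013 m) and (horizontal distance between cap3 and ring0 below 0.013 m or horizontal distance between cap3 and ring1 below 0.013 m or horizontal distance between cap3 and ring2 below 0.013 m) and (horizontal distance between cap4 and ring0 below 0.013 m or horizontal distance between cap4 and ring1 below 0.013 m or horizontal distance between cap4 and ring2 below 0.013 m) and linear speed of each of cap1, cap2, cap3, cap4, tray below 0.02 m/s); the robot touches nothing.
It fails at once if one of the other things on the desk was pushed out of its place (more than 30 mm) (distance of any of relay, screwdriver, drink_can, mug, morse_key, spool from where it was at the start of the episode above 0.03 m).
Of cap1, cap2, cap3, cap4 only 2 to 3 are there at a start; the rules pass over those that are not, and their reading is None.
At some moment in a run one of cap1, cap2, cap3, cap4 may be knocked a few centimetres aside while the robot is not near it.
It also fails if it takes over 210 s, if anything falls off the work surface, if the arm or the gripper's body presses on something with over 40 N, if the wrist force passes 120 N, or if a joint passes its speed limit or range.

## Working session

There is one attempt and no reset: what is moved stays moved. The work goes in short steps, Python scripts to look and compute and a tool call to move; the robot and the scene stay as the last step left them, time stands still between calls to the robot, and variables do not carry over. Pictures are saved under pics/ and viewed, about 12 in all and at most 16, crops included, and the job is handed in when it is done.

Besides the shell and the picture viewer there is one more tool, called after ">>>" as name(argument=value, ...), one argument or row to a line, values as JSON. play_rows: Moves the arm, as the interface text tells. Its arguments: {"type":"object","properties":{"dp":{"type":"array","items":{"type":"array","items":{"type":"number"}}},"twist":{"type":"array","items":{"type":"number"}},"claw":{"type":"number"},"newtons":{"type":"number"}},"required":["dp","twist"]}

```bash
ls; mkdir -p pics
python3 - <<'E'
from rig import *
import cv2
s=get_state();print(s)
for n in ("top","side"):
    im=grab_frame(n);cv2.imwrite(f"pics/{n}0.png",cv2.resize(im[:,:,::-1],(800,600),interpolation=cv2.INTER_CUBIC))
    c=camera_info(n);print(n,c)
    cv2.imwrite(f"raw_{n}0.png",im[:,:,::-1])
E
```

```text
pics
{'clock': 0.0, 'joints': array([-1.22650690e+00,  4.94179963e-01,  1.34611156e+00,  8.54213537e-06,
        1.30250215e+00, -9.54806347e-02]), 'qd': array([ 0.00159103, -0.00097915,  0.00103475, -0.00031402, -0.00051255,
        0.000705  ]), 'joint_efforts': array([-6.33690324e-04, -8.78824425e+01, -3.81870246e+01,  7.08887237e-02,
        5.31127257e-02, -1.20289219e-04]), 'eef_pos': array([ 265.97308027, -565.17310544,  213.34689789]), 'orientation': array([-0.44221149,  1.97916696, -1.97674951]), 'wrist_force': array([-0.54165136, -0.09706736,  0.54341102]), 'wrist_torque': array([-0.0266353 , -0.00945492, -0.03753929]), 'grip_width': 90.95507990708442}
top {'intrinsics': array([[455.14279603,   0.        , 255.82816427],
       [  0.        , 455.14279603, 190.7924794 ],
       [  0.        ,   0.        ,   1.        ]]), 'world_to_cam': array([[ 1.58735768e-02, -9.99820136e-01,  1.03791224e-02,
        -6.10489632e+01],
       [-9.97335620e-01, -1.65716235e-02, -7.10425399e-02,
         6.02924109e+02],
       [ 7.12017608e-02, -9.22376926e-03, -9.97419286e-01,
         1.54735872e+03],
       [ 0.00000000e+00,  0.00000000e+00,  0.00000000e+00,
         1.00000000e+00]])}
side {'intrinsics': array([[386.04870107,   0.        , 259.66885499],
       [  0.        , 386.04870107, 185.20840427],
       [  0.        ,   0.        ,   1.        ]]), 'world_to_cam': array([[-8.28479184e-01, -5.60011699e-01, -3.02295972e-03,
         4.69729769e+02],
       [-2.79019473e-01,  4.17448585e-01, -8.64803338e-01,
         2.41769962e+02],
       [ 4.85561917e-01, -7.15628099e-01, -5.02101632e-01,
         9.99265697e+02],
       [ 0.00000000e+00,  0.00000000e+00,  0.00000000e+00,
         1.00000000e+00]])}
```

View pics/top0.png

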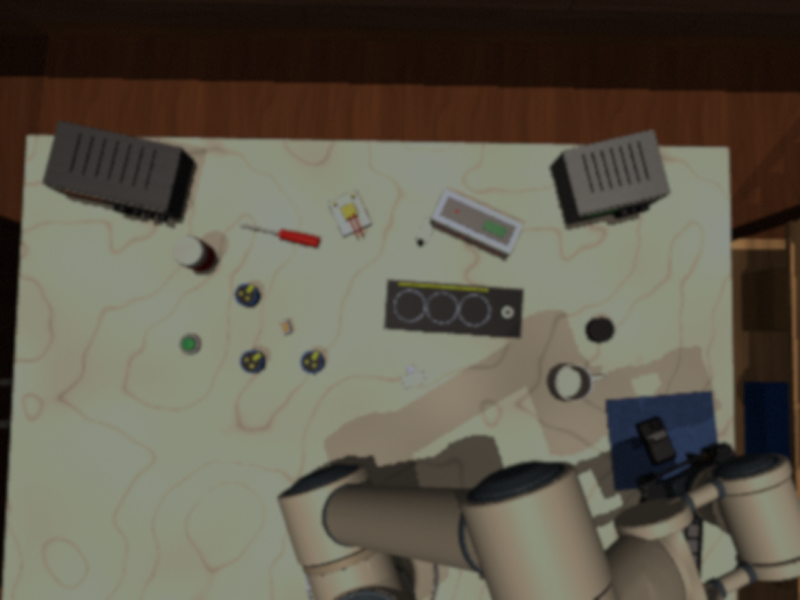

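View pics/side0.png

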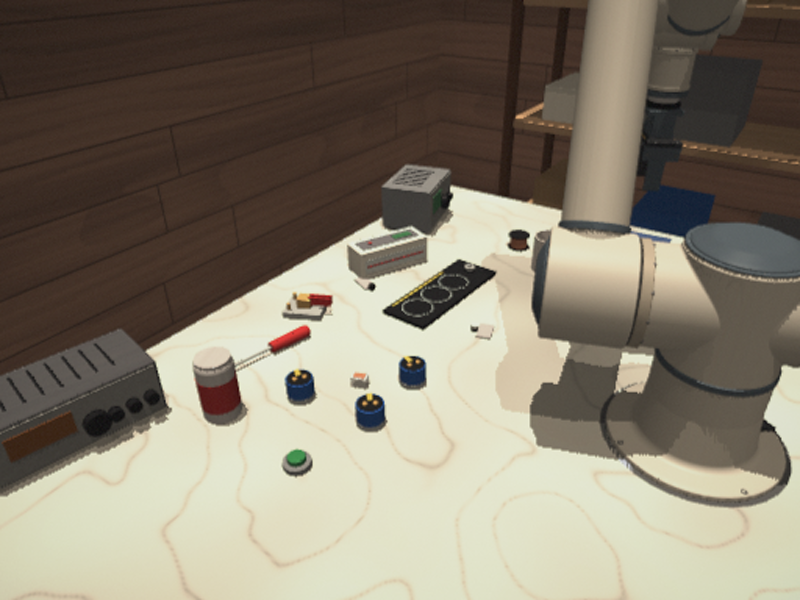

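Top view (800 px scale): caps at (248,294), (253,361), (313,361); relay (287,326), button (190,344), bolt (507,312), load post ~(413,372), reader post (420,242). Now the positions.

```bash
cat > h.py <<'E'
from rig import *
import numpy as np, cv2
from scipy.spatial.transform import Rotation as R
def ray(n_or_c,px,z):
    c=camera_info(n_or_c) if isinstance(n_or_c,str) else n_or_c
    K,T=c["intrinsics"],c["world_to_cam"]
    d=T[:3,:3].T@np.linalg.inv(K)@[px[0],px[1],1]; o=-T[:3,:3].T@T[:3,3]
    return (o+d*(z-o[2])/d[2])
def proj(n_or_c,p):
    c=camera_info(n_or_c) if isinstance(n_or_c,str) else n_or_c
    q=c["world_to_cam"]@[*p,1]; q=c["intrinsics"]@q[:3]; return q[:2]/q[2]
def tool(s=None):
    s=s or get_state(); return np.array(s["eef_pos"]),R.from_rotvec(s["orientation"]).as_matrix()
def goto(p,yaw=None):
    "total dp (cm) in CURRENT tool axes and twist needed; yaw=desired heading of tool z mod pi"
    s=get_state();e,M=tool(s); d=M.T@(np.array(p)-e)/10
    print("dp cm",d.round(2),"tcp",e.round(1),"jaw yaw %.3f"%np.arctan2(M[1,2],M[0,2]),"j6 %.2f"%s["joints"][5],"tilt",M[:,1].round(3),"t %.1f"%s["clock"])
    if yaw is not None:
        y0=np.arctan2(M[1,2],M[0,2]); dy=(yaw-y0+np.pi/2)%np.pi-np.pi/2
        print("twist (tool y is down => sign -): %.3f"%(-dy))
def yellow(im): 
    h=cv2.cvtColor(im,cv2.COLOR_RGB2HSV); return cv2.inRange(h,(20,120,90),(35,255,255))
E
python3 - <<'E'
from h import *
im=cv2.imread("raw_top0.png")
k=1.5625
def P(x,y,z):return ray("top",(x/k,y/k),z).round(0)
for n,x,y,z in [("bolt",507,312,22),("load",413,372,14),("rstop",420,241,14),("button",190,343,25),("c1",248,294,42),("c2",253,361,42),("c3",313,361,42),("relay",287,326,22),("tray_free_y",388,282,10),("tray_free_r",385,328,10),("spool",600,329,38),("mug",567,380,90),("can",190,252,120),("drv",320,240,10),("key",350,215,20)]:
    print(n,P(x,y,z))
g=im[170:250,110:215]; g=cv2.resize(g,None,fx=7,fy=7,interpolation=cv2.INTER_CUBIC)
cv2.imwrite("pics/caps0.png",g)
goto((400,-300,200)); print(tool()[1].round(3))
E
```

```text
bolt [ 577. -288.   22.]
load [442. -83.  14.]
rstop [733. -95.  14.]
button [498. 406.  25.]
c1 [606. 279.  42.]
c2 [461. 264.  42.]
c3 [463. 134.  42.]
relay [538. 195.  22.]
tray_free_y [640. -25.  10.]
tray_free_r [538. -20.  10.]
spool [ 542. -489.   38.]
mug [ 433. -404.   90.]
can [685. 386. 120.]
drv [732. 129.  10.]
key [788.  62.  20.]
dp cm [-23.42   1.36 -18.29] tcp [ 266.  -565.2  213.4] jaw yaw -1.131 j6 -0.10 tilt [-0.     0.001 -1.   ] t 0.1
[[-0.905 -0.     0.426]
 [-0.426  0.001 -0.905]
 [-0.    -1.    -0.001]]
```

View pics/caps0.png

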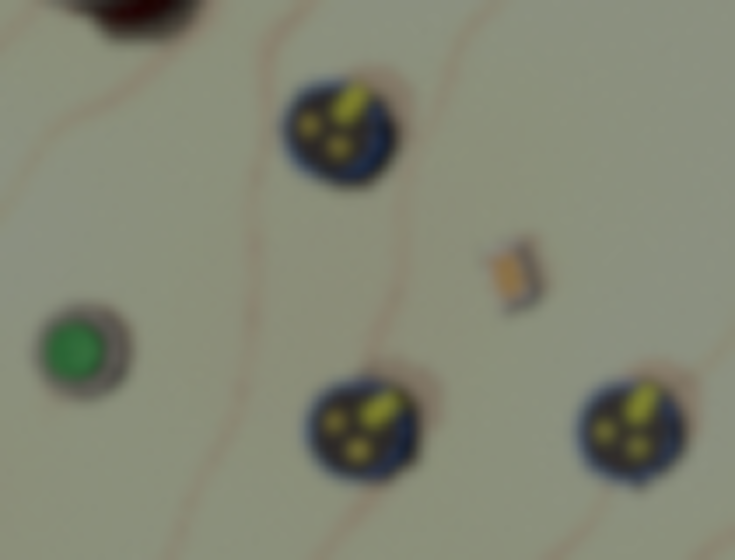

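Marks measured roughly at yaw −0.72, −0.88, −0.58. First I swing the tray to the load stop from its far edge.

Run:
```python
from h import *
goto((690,-91,130),1.7)
```

```text
dp cm [-58.55   8.37 -24.84] tcp [ 266.  -565.2  213.4] jaw yaw -1.131 j6 -0.10 tilt [-0.     0.001 -1.   ] t 0.1
twist (tool y is down => sign -): 0.311
```

>>> play_rows(
  dp=[
    [-3.44,0.49,-1.46],
    [-3.44,0.49,-1.46],
    [-3.44,0.49,-1.46],
    [-3.44,0.49,-1.46],
    [-3.44,0.49,-1.46],
    [-3.44,0.49,-1.46],
    [-3.44,0.49,-1.46],
    [-3.44,0.49,-1.46],
    [-3.44,0.49,-1.46],
    [-3.44,0.49,-1.46],
    [-3.44,0.49,-1.46],
    [-3.44,0.49,-1.46],
    [-3.44,0.49,-1.46],
    [-3.44,0.49,-1.46],
    [-3.44,0.49,-1.46],
    [-3.44,0.49,-1.46],
    [-3.44,0.49,-1.46],
    [0,0,0],
    [0,0,0],
    [0,0,0],
  ],
  twist=[0,0,0,0,0,0,0,0,0,0,0,0,0,0,0,0,0,0.104,0.104,0.104],
  claw=1,
  newtons=20,
)

```text
clock: 1.77
eef_pos: [689.6, -91.0, 129.8]
orientation: [-0.135, 2.158, -2.158]
wrist_force: [-0.1, -0.6, 1.4]
grip_width: 0.3
```

Run:
```python
from h import *
goto((690,-91,4),1.7)
im=grab_frame("top");cv2.imwrite("raw_top1.png",im[:,:,::-1])
s=get_state();c=camera_info("wrist");im=grab_frame("wrist");cv2.imwrite("pics/w1.png",im[:,:,::-1])
np.savez("w1",K=c["intrinsics"],T=c["world_to_cam"])
```

```text
dp cm [-5.000e-02  1.258e+01  1.000e-02] tcp [689.6 -91.  129.8] jaw yaw -1.447 j6 1.23 tilt [-0.001  0.    -1.   ] t 1.8
twist (tool y is down => sign -): -0.005
```

View pics/w1.png

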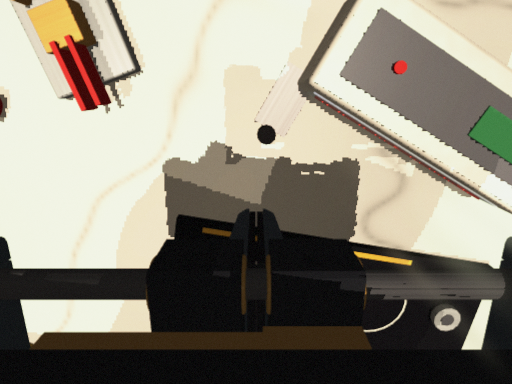

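Bolt at (447,319), reader post at (266,134); clear desk under the fingers.

>>> play_rows(
  dp=[
    [0,2.0,0],
    [0,2.5,0],
    [0,2.5,0],
    [0,2.5,0],
    [0,2.0,0],
    [0,0.95,0],
    [0,0,0],
  ],
  twist=[0,0,0,0,0,0,0],
)

```text
clock: 2.45
eef_pos: [688.1, -91.8, 3.9]
orientation: [-0.144, 2.157, -2.155]
wrist_force: [-0.4, -0.0, -0.2]
grip_width: 0.4
```

Run:
```python
from h import *
z=np.load("w1.npz");c={"intrinsics":z["K"],"world_to_cam":z["T"]}
print(ray(c,(447,319),22),ray(c,(266,134),14))
for th in (1.526,1.65,1.77,1.896):
    m=np.array([[np.cos(th),-np.sin(th)],[np.sin(th),np.cos(th)]]); p=m@[190,-71]+[577,-288]; print(th,p.round(1))
goto((655,-91,4.5))
```

```text
[ 578.3727333  -287.72189621   22.        ] [732.77027954 -93.71758022  14.        ]
1.526 [ 656.4 -101.4]
1.65 [632.7 -93. ]
1.77 [609.  -87.7]
1.896 [583.6 -85.3]
dp cm [ 3.27 -0.05 -0.51] tcp [688.1 -91.8   3.9] jaw yaw -1.441 j6 1.22 tilt [-0.004  0.001 -1.   ] t 2.5
```

>>> play_rows(
  dp=[
    [0.7,0,-0.14],
    [0.7,0,-0.14],
    [0.7,0,-0.14],
    [0.7,0,-0.14],
    [0.7,0,-0.14],
    [0.7,0,-0.14],
    [0.7,0,-0.14],
    [0.7,0,-0.14],
    [0.7,0,-0.14],
    [0.7,0,-0.14],
    [0.7,0,-0.14],
    [0.7,0,-0.14],
    [0.6,0,-0.1],
    [0.4,0,-0.08],
    [0,0,0],
  ],
  twist=[0,0,0,0,0,0,0,0,0,0,0,0,0,0,0],
)

```text
clock: 3.7
eef_pos: [593.0, -85.5, 6.1]
orientation: [-0.139, 2.156, -2.156]
wrist_force: [1.3, 0.6, 0.1]
grip_width: 0.9
```

>>> play_rows(
  dp=[
    [0.3,0.1,0],
    [0.3,0.1,0],
    [0.2,0,0],
    [0.2,0,0],
    [0,0,0],
  ],
  twist=[0,0,0,0,0],
)

```text
clock: 4.12
eef_pos: [591.0, -86.7, 6.1]
orientation: [-0.122, 2.148, -2.151]
wrist_force: [29.3, 16.6, 4.1]
grip_width: 0.9
```

>>> play_rows(
  dp=[
    [-0.7,0,0],
    [-1.5,0,0],
    [0,-2,0],
    [0,-3,0],
    [0,-4,0],
    [0,-4,0],
    [0,-4,0],
    [0,0,0],
  ],
  twist=[0,0,0,0,0,0,0,0],
)

```text
clock: 4.78
eef_pos: [608.9, -85.0, 181.6]
orientation: [-0.128, 2.147, -2.155]
wrist_force: [2.8, -0.2, 1.1]
grip_width: 0.1
```

Run:
```python
from h import *
goto((463,134,180),-0.58)
im=grab_frame("top");cv2.imwrite("raw_top2.png",im[:,:,::-1])
cv2.imwrite("pics/top2.png",cv2.resize(im[140:280,230:400,::-1],None,fx=4,fy=4,interpolation=cv2.INTER_CUBIC))
```

```text
dp cm [ 11.68  -0.04 -23.58] tcp [608.9 -85.  181.6] jaw yaw -1.443 j6 1.21 tilt [ 0.009 -0.003 -1.   ] t 4.8
twist (tool y is down => sign -): -0.863
```

View pics/top2.png

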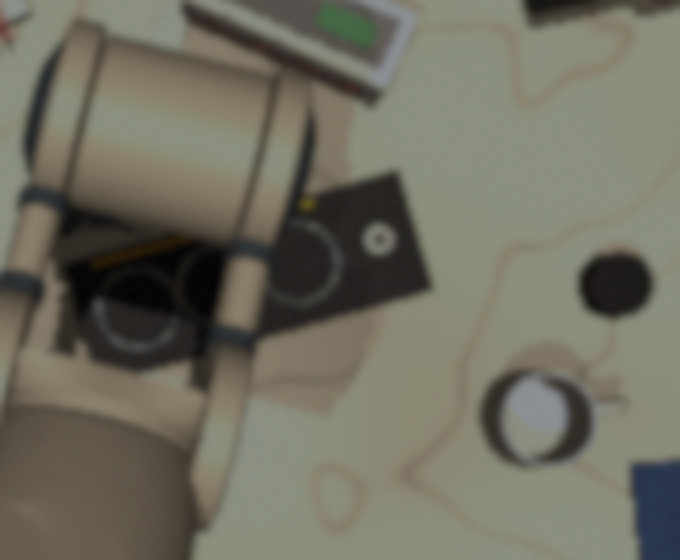

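Run:
```python
from h import *
goto((430,84,230),-0.58)
```

```text
dp cm [ 15.45  -5.33 -18.98] tcp [607.7 -84.7 178.1] jaw yaw -1.443 j6 1.21 tilt [ 0.006 -0.002 -1.   ] t 4.8
twist (tool y is down => sign -): -0.863
```

>>> play_rows(
  dp=[
    [1.55,-0.53,-1.9],
    [1.55,-0.53,-1.9],
    [1.55,-0.53,-1.9],
    [1.55,-0.53,-1.9],
    [1.55,-0.53,-1.9],
    [1.55,-0.53,-1.9],
    [1.55,-0.53,-1.9],
    [1.55,-0.53,-1.9],
    [1.55,-0.53,-1.9],
    [1.55,-0.53,-1.9],
    [0,0,0],
    [0,0,0],
    [0,0,0],
    [0,0,0],
    [0,0,0],
    [0,0,0],
    [0,0,0],
    [0,0,0],
    [0,0,0],
  ],
  twist=[0,0,0,0,0,0,0,0,0,0,-0.12,-0.12,-0.12,-0.12,-0.12,-0.12,-0.12,0,0],
  claw=0,
)

```text
clock: 6.42
eef_pos: [427.4, 84.5, 226.4]
orientation: [-0.86, 1.641, -1.641]
wrist_force: [-0.6, -0.6, 0.4]
grip_width: 90.9
```

Run:
```python
from h import *
goto((430,84,230),-0.58)
c=camera_info("wrist");im=grab_frame("wrist");cv2.imwrite("pics/w2.png",im[:,:,::-1])
np.savez("w2",K=c["intrinsics"],T=c["world_to_cam"])
im=grab_frame("top");cv2.imwrite("raw_top3.png",im[:,:,::-1])
cv2.imwrite("pics/top3.png",cv2.resize(im[140:280,210:380,::-1],None,fx=4,fy=4,interpolation=cv2.INTER_CUBIC))
```

```text
dp cm [-0.11 -0.36  0.24] tcp [427.4  84.5 226.4] jaw yaw -0.607 j6 0.67 tilt [-0.002 -0.    -1.   ] t 6.4
twist (tool y is down => sign -): -0.027
```

View pics/w2.png

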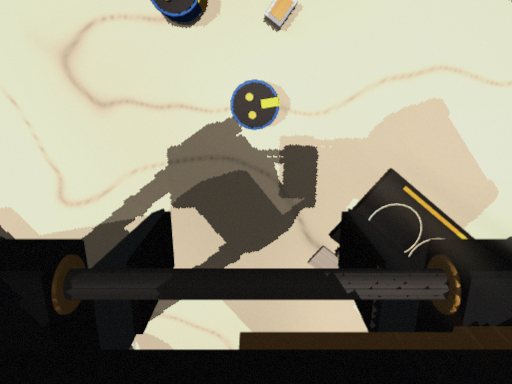

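View pics/top3.png

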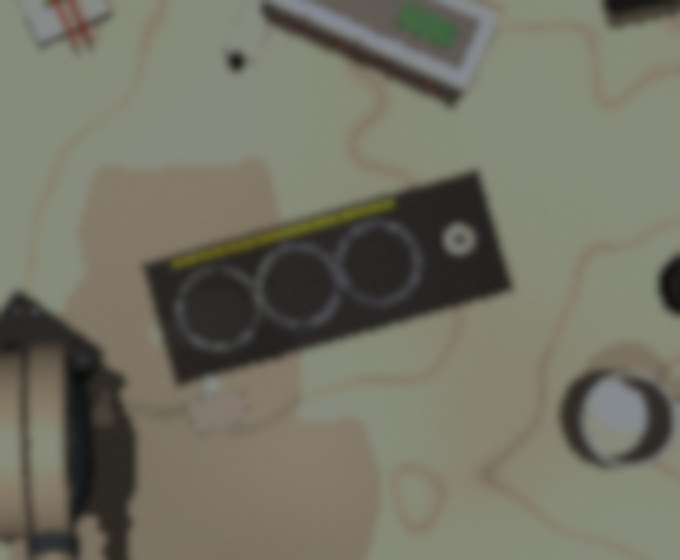

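Wrist: cap3 top at (255,104), bar outer end (279,102). Top crop: ring centres (218,309), (299,285), (378,262), bolt (459,239), tray resting on the load post at (211,381).

Run:
```python
from h import *
z=np.load("w2.npz");c={"intrinsics":z["K"],"world_to_cam":z["T"]}
a=ray(c,(255,104),42);b=ray(c,(279,102),42);print("cap3",a.round(1),"yaw %.3f"%np.arctan2(*(b-a)[1::-1]))
im=cv2.imread("pics/w2.png")[:,:,::-1].copy(); h=cv2.cvtColor(im,cv2.COLOR_RGB2HSV)
print("cap1ish",ray(c,(178,-5),42).round(0))
t=[ray("top",(210+x/4,140+y/4),zz) for x,y,zz in [(218,309,10),(299,285,10),(378,262,10),(459,239,22)]]
for p in t: print(p.round(1))
t=np.array(t);d=t[0]-t[3];print("tray yaw",np.arctan2(d[1],d[0]), np.arctan2(*(t[0]-t[2])[1::-1]))
# camera/TCP relation
e,M=tool();print("cap3 grasp");goto((a[0],a[1],120),np.arctan2(*(b-a)[1::-1]))
```

```text
cap3 [463.3 139.4  42. ] yaw -0.526
cap1ish [461. 262.  42.]
[513.4 -82.8  10. ]
[ 535.3 -152.7   10. ]
[ 556.3 -221.    10. ]
[ 576.8 -289.3   22. ]
tray yaw 1.8686327083583572 1.871901272878933
cap3 grasp
dp cm [-6.54 10.66 -0.2 ] tcp [427.6  84.6 226.7] jaw yaw -0.607 j6 0.67 tilt [-0.001 -0.    -1.   ] t 6.5
twist (tool y is down => sign -): -0.081
```

>>> play_rows(
  dp=[
    [0,0,0],
    [-1.6,1.5,0.08],
    [-1.65,2.5,0.09],
    [-1.65,3.0,0.09],
    [-1.63,3.0,0.08],
    [0,3.0,0],
    [0,3.0,0],
    [0,3.0,0],
    [0,2.0,0],
    [0,0.8,0],
    [0,0,0],
    [0,0,0],
  ],
  twist=[-0.081,0,0,0,0,0,0,0,0,0,0,0],
)

```text
clock: 7.52
eef_pos: [463.6, 139.6, 9.5]
orientation: [-0.915, 1.583, -1.583]
wrist_force: [1.0, -0.4, -0.1]
grip_width: 91.1
```

>>> play_rows(
  dp=[
    [0,0,0],
    [0,0,0],
    [0,0,0],
    [0,0,0],
    [0,0,0],
    [0,0,0],
    [0,0,0],
    [0,0,0],
  ],
  twist=[0,0,0,0,0,0,0,0],
  claw=1,
  newtons=25,
)

```text
clock: 8.18
eef_pos: [463.5, 139.7, 9.3]
orientation: [-0.915, 1.582, -1.582]
wrist_force: [-1.1, -0.4, 6.1]
grip_width: 49.3
```

>>> play_rows(
  dp=[
    [0,-1,0],
    [0,-2,0],
    [0,-3,0],
    [0,-2,0],
    [0,-1,0],
    [0,0,0],
    [0,0,0],
    [0,0,0],
    [0,0,0],
    [0,0,0],
    [0,0,0],
    [0,0,0],
    [0,0,0],
  ],
  twist=[0,0,0,0,0,-0.11,-0.12,-0.12,-0.12,-0.12,-0.12,-0.12,0],
)

```text
clock: 9.27
eef_pos: [463.2, 139.6, 99.6]
orientation: [-1.342, 0.975, -0.974]
wrist_force: [-1.0, 0.2, -1.9]
grip_width: 49.3
```

Run:
```python
from h import *
goto((556.3,-220,100),0.30); print(get_state()["grip_width"])
```

```text
dp cm [37.08 -0.04 -2.28] tcp [463.2 139.6  99.6] jaw yaw 0.315 j6 -0.15 tilt [-0. -0. -1.] t 9.3
twist (tool y is down => sign -): 0.015
49.29328347233041
```

>>> play_rows(
  dp=[
    [1.5,0,-0.1],
    [2.4,0,-0.15],
    [2.4,0,-0.15],
    [2.4,0,-0.15],
    [2.4,0,-0.15],
    [2.4,0,-0.15],
    [2.4,0,-0.15],
    [2.4,0,-0.15],
    [2.4,0,-0.15],
    [2.4,0,-0.15],
    [2.4,0,-0.15],
    [2.4,0,-0.15],
    [2.4,0,-0.15],
    [2.4,0,-0.15],
    [2.4,0,-0.15],
    [2.0,0,-0.1],
    [0,0,0],
    [0,0,0],
  ],
  twist=[0,0,0,0,0,0,0,0,0,0,0,0,0,0,0,0,0.015,0],
)

```text
clock: 10.77
eef_pos: [553.8, -221.6, 99.2]
orientation: [-1.331, 0.996, -0.995]
wrist_force: [-1.0, 1.5, -0.9]
grip_width: 49.5
```

Run:
```python
from h import *
goto((556.3,-220,20),0.30); print(get_state()["grip_width"])
```

```text
dp cm [-0.08  7.92  0.28] tcp [ 553.8 -221.6   99.2] jaw yaw 0.287 j6 -0.77 tilt [-0.  0. -1.] t 10.8
twist (tool y is down => sign -): -0.013
49.52568354467473
```

>>> play_rows(
  dp=[
    [0,1.5,0.14],
    [-0.08,2,0.14],
    [0,2,0],
    [0,1.2,0],
    [0,0.6,0],
    [0,0.4,0],
    [0,0.2,0],
    [0,0,0],
    [0,0,0],
  ],
  twist=[-0.013,0,0,0,0,0,0,0,0],
)

```text
clock: 11.52
eef_pos: [556.8, -219.4, 20.8]
orientation: [-1.338, 0.98, -0.982]
wrist_force: [0.7, -0.8, -2.3]
grip_width: 49.5
```

>>> play_rows(
  dp=[
    [0,0.1,0],
    [0,0.08,0],
    [0,0,0],
  ],
  twist=[0,0,0],
)

```text
clock: 11.77
eef_pos: [556.9, -219.5, 19.3]
orientation: [-1.338, 0.98, -0.982]
wrist_force: [-0.7, 0.8, 9.7]
grip_width: 49.5
```

>>> play_rows(
  dp=[
    [0,0,0],
    [0,0,0],
    [0,0,0],
    [0,-0.5,0],
    [0,-1.5,0],
    [0,-3,0],
    [0,-4,0],
    [0,-4,0],
    [0,-4,0],
    [0,0,0],
  ],
  twist=[0,0,0,0,0,0,0,0,0,0],
  claw=0.25,
)

```text
clock: 12.6
eef_pos: [559.5, -220.8, 196.5]
orientation: [-1.337, 0.972, -0.99]
wrist_force: [1.6, -1.0, 0.6]
grip_width: 68.4
```

Run:
```python
from h import *
y=-0.88; p=np.array([461,264])+95*np.array([np.sin(y),-np.cos(y)])
print(p); goto((*p,200),y)
im=grab_frame("top");cv2.imwrite("raw_top4.png",im[:,:,::-1])
```

```text
[387.7798065 203.4706413]
dp cm [-45.63  -0.74  -3.59] tcp [ 559.5 -220.8  196.5] jaw yaw 0.306 j6 -0.78 tilt [ 0.01  -0.005 -1.   ] t 12.6
twist (tool y is down => sign -): 1.186
```

>>> play_rows(
  dp=[
    [-2,0,-0.2],
    [-3.5,-0.1,-0.3],
    [-3.7,-0.1,-0.3],
    [-3.7,-0.1,-0.3],
    [-3.7,-0.1,-0.3],
    [-3.7,-0.1,-0.3],
    [-3.7,-0.1,-0.3],
    [-3.7,-0.1,-0.3],
    [-3.7,0,-0.3],
    [-3.7,0,-0.3],
    [-3.7,0,-0.3],
    [-3.7,0,-0.3],
    [-3.2,0,-0.1],
    [0,0,0],
    [0,0,0],
    [0,0,0],
    [0,0,0],
    [0,0,0],
    [0,0,0],
    [0,0,0],
  ],
  twist=[0,0,0,0,0,0,0,0,0,0,0,0,0,0.12,0.12,0.12,0.12,0.12,0.12,0.12],
  claw=0,
)

```text
clock: 14.32
eef_pos: [383.9, 205.5, 194.8]
orientation: [-0.905, 1.595, -1.595]
wrist_force: [-0.4, 0.2, -0.4]
grip_width: 91.1
```

>>> play_rows(
  dp=[
    [0,0,0],
    [0,0,0],
    [0,0,0],
    [0,0,0],
  ],
  twist=[0.12,0.12,0.106,0],
)

```text
clock: 14.65
eef_pos: [383.9, 205.4, 194.8]
orientation: [-0.652, 1.826, -1.826]
wrist_force: [-0.4, 0.2, 0.8]
grip_width: 90.8
```

Run:
```python
from h import *
goto((461,264,200),-.88)
c=camera_info("wrist");im=grab_frame("wrist");cv2.imwrite("pics/w3.png",im[:,:,::-1])
np.savez("w3",K=c["intrinsics"],T=c["world_to_cam"])
```

```text
dp cm [-9.67 -0.53  0.34] tcp [383.9 205.4 194.8] jaw yaw -0.886 j6 1.24 tilt [-0.001 -0.    -1.   ] t 14.7
twist (tool y is down => sign -): -0.006
```

View pics/w3.png

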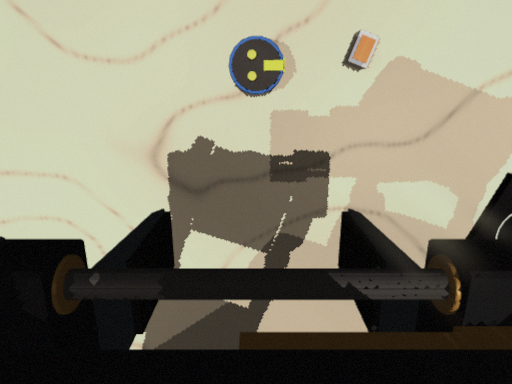

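Cap2 top at (256,65), bar pointing right to (284,65); relay at (364,50).

Run:
```python
from h import *
z=np.load("w3.npz");c={"intrinsics":z["K"],"world_to_cam":z["T"]}
a=ray(c,(256,65),42);b=ray(c,(284,65),42);y=np.arctan2(*(b-a)[1::-1]);print("cap2",a.round(1),"yaw %.3f"%y, "relay",ray(c,(364,47),22).round(0))
goto((a[0],a[1],9),y)
```

```text
cap2 [461.2 269.8  42. ] yaw -0.886 relay [539. 202.  22.]
dp cm [-10.07  18.58  -0.02] tcp [384.  205.5 194.9] jaw yaw -0.878 j6 1.23 tilt [-0.001 -0.    -1.   ] t 14.7
twist (tool y is down => sign -): 0.007
```

>>> play_rows(
  dp=[
    [-2.0,1.5,0],
    [-2.7,2.5,0],
    [-2.7,3.0,0],
    [-2.67,3.0,0],
    [0,3.0,0],
    [0,2.5,0],
    [0,1.8,0],
    [0,0.9,0],
    [0,0.4,0],
    [0,0,0],
  ],
  twist=[0,0,0,0,0,0,0,0,0,0],
)

```text
clock: 15.53
eef_pos: [461.8, 269.7, 9.0]
orientation: [-0.658, 1.821, -1.821]
wrist_force: [0.5, -0.4, 0.7]
grip_width: 91.1
```

>>> play_rows(
  dp=[
    [0,0,0],
    [0,0,0],
    [0,0,0],
    [0,0,0],
    [0,0,0],
    [0,0,0],
    [0,0,0],
  ],
  twist=[0,0,0,0,0,0,0],
  claw=1,
)

```text
clock: 16.12
eef_pos: [462.1, 269.8, 9.5]
orientation: [-0.655, 1.821, -1.821]
wrist_force: [-1.0, -0.8, 5.5]
grip_width: 49.7
```

>>> play_rows(
  dp=[
    [0,-1,0],
    [0,-2,0],
    [0,-3,0],
    [0,-2,0],
    [0,-1,0],
    [0,0,0],
    [0,0,0],
    [0,0,0],
    [0,0,0],
    [0,0,0],
    [0,0,0],
    [0,0,0],
    [0,0,0],
    [0,0,0],
    [0,0,0],
    [0,0,0],
  ],
  twist=[0,0,0,0,0,-0.12,-0.12,-0.12,-0.12,-0.12,-0.12,-0.12,-0.12,-0.12,-0.1,0],
)

```text
clock: 17.45
eef_pos: [461.7, 269.6, 99.1]
orientation: [-1.339, 0.982, -0.981]
wrist_force: [-0.1, 0.2, -0.5]
grip_width: 50.1
```

Run:
```python
from h import *
goto((535,-151,100),0.30); print(get_state()["grip_width"])
```

```text
dp cm [42.32 -0.08 -5.65] tcp [461.7 269.6  99.1] jaw yaw 0.305 j6 0.11 tilt [-0.001 -0.    -1.   ] t 17.4
twist (tool y is down => sign -): 0.005
50.06198700361019
```

>>> play_rows(
  dp=[
    [1.5,0,-0.2],
    [2.5,0,-0.34],
    [2.5,0,-0.34],
    [2.5,0,-0.34],
    [2.5,0,-0.34],
    [2.5,0,-0.34],
    [2.5,0,-0.34],
    [2.5,0,-0.34],
    [2.5,0,-0.34],
    [2.5,0,-0.34],
    [2.5,0,-0.34],
    [2.5,0,-0.34],
    [2.5,0,-0.34],
    [2.5,0,-0.34],
    [2.5,0,-0.34],
    [2.5,0,-0.34],
    [2.5,0,-0.34],
    [0.8,0,0],
    [0,0,0],
    [0,0,0],
  ],
  twist=[0,0,0,0,0,0,0,0,0,0,0,0,0,0,0,0,0,0,0,0],
)

```text
clock: 19.12
eef_pos: [532.8, -150.7, 99.1]
orientation: [-1.335, 0.988, -0.987]
wrist_force: [-0.4, 0.2, -0.7]
grip_width: 49.6
```

Run:
```python
from h import *
goto((535,-151,19.3),0.30); print(get_state()["grip_width"])
```

```text
dp cm [0.1  7.98 0.2 ] tcp [ 532.8 -150.7   99.1] jaw yaw 0.297 j6 -0.68 tilt [-0.001  0.    -1.   ] t 19.1
twist (tool y is down => sign -): -0.003
49.56381447784426
```

>>> play_rows(
  dp=[
    [0.1,1.5,0.2],
    [0,2,0],
    [0,2,0],
    [0,1.2,0],
    [0,0.6,0],
    [0,0.4,0],
    [0,0.2,0],
    [0,0.1,0],
    [0,0,0],
  ],
  twist=[0,0,0,0,0,0,0,0,0],
)

```text
clock: 19.87
eef_pos: [535.7, -151.2, 19.8]
orientation: [-1.336, 0.985, -0.986]
wrist_force: [0.1, 0.7, -0.7]
grip_width: 49.4
```

>>> play_rows(
  dp=[
    [0,0,0],
    [0,0,0],
    [0,0,0],
    [0,-0.5,0],
    [0,-1.5,0],
    [0,-3,0],
    [0,-4,0],
    [0,-4,0],
    [0,-4,0],
    [0,0,0],
  ],
  twist=[0,0,0,0,0,0,0,0,0,0],
  claw=0.25,
)

```text
clock: 20.7
eef_pos: [538.5, -152.5, 197.2]
orientation: [-1.334, 0.976, -0.994]
wrist_force: [1.6, -0.7, 1.3]
grip_width: 68.5
```

Run:
```python
from h import *
y=-0.72; p=np.array([606,281])+95*np.array([np.sin(y),-np.cos(y)])
print(p); goto((*p,200),y)
im=grab_frame("top");cv2.imwrite("raw_top5.png",im[:,:,::-1])
```

```text
[543.35845616 209.57845573]
dp cm [-34.45  -0.42  11.17] tcp [ 538.5 -152.5  197.2] jaw yaw 0.300 j6 -0.68 tilt [ 0.01  -0.004 -1.   ] t 20.7
twist (tool y is down => sign -): 1.020
```

>>> play_rows(
  dp=[
    [-2,0,0.6],
    [-3.2,-0.1,1.05],
    [-3.25,-0.1,1.06],
    [-3.25,-0.1,1.06],
    [-3.25,-0.1,1.06],
    [-3.25,0,1.06],
    [-3.25,0,1.06],
    [-3.25,0,1.06],
    [-3.25,0,1.06],
    [-3.25,0,1.06],
    [-3.25,0,1.06],
    [0,0,0],
    [0,0,0],
    [0,0,0],
    [0,0,0],
    [0,0,0],
    [0,0,0],
    [0,0,0],
    [0,0,0],
    [0,0,0],
  ],
  twist=[0,0,0,0,0,0,0,0,0,0,0,0.12,0.12,0.12,0.12,0.12,0.12,0.12,0.12,0.06],
  claw=0,
)

```text
clock: 22.42
eef_pos: [539.9, 210.7, 192.7]
orientation: [-0.774, 1.722, -1.722]
wrist_force: [-0.6, -0.1, -0.2]
grip_width: 91.2
```

Run:
```python
from h import *
goto((606,281,200),-.72)
c=camera_info("wrist");im=grab_frame("wrist");cv2.imwrite("pics/w4.png",im[:,:,::-1])
np.savez("w4",K=c["intrinsics"],T=c["world_to_cam"])
im=grab_frame("top");cv2.imwrite("raw_top6.png",im[:,:,::-1])
cv2.imwrite("pics/top6.png",cv2.resize(im[140:280,110:380,::-1],None,fx=2.9,fy=2.9,interpolation=cv2.INTER_CUBIC))
```

```text
dp cm [-9.65 -0.74  0.26] tcp [539.9 210.7 192.7] jaw yaw -0.727 j6 1.00 tilt [-0.001 -0.    -1.   ] t 22.4
twist (tool y is down => sign -): -0.007
```

View pics/w4.png

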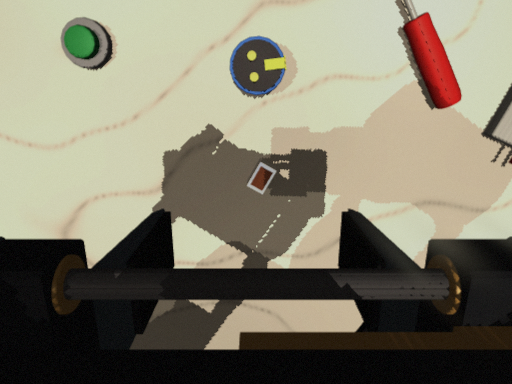

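View pics/top6.png

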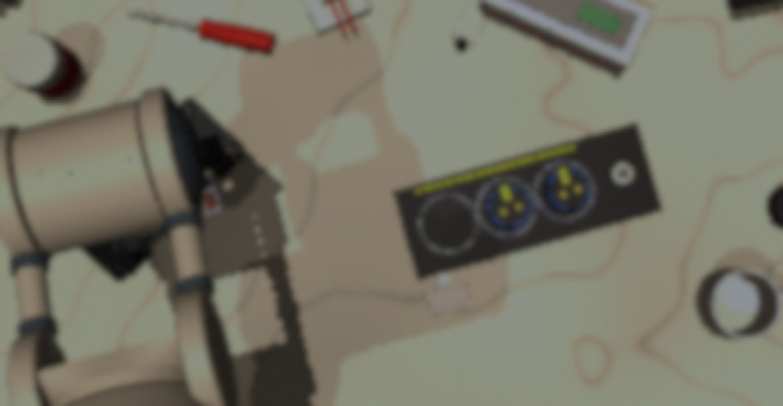

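Wrist: cap1 top (257,66), bar end (285,63), button (80,42), driver right. Top: two caps stand in rings 0 and 1, marks facing the yellow line roughly.

Run:
```python
from h import *
z=np.load("w4.npz");c={"intrinsics":z["K"],"world_to_cam":z["T"]}
a=ray(c,(257,66),42);b=ray(c,(285,63),42);y=np.arctan2(*(b-a)[1::-1]);print("cap1",a.round(1),"yaw %.3f"%y, "button",ray(c,(80,42),25).round(0),"relay",ray(c,(262,178),22).round(0))
goto((a[0],a[1],9),y)
im=cv2.imread("raw_top6.png");m=yellow(im[:,:,::-1].copy())
n,l,st,ce=cv2.connectedComponentsWithStats(m)
print([(st[i,4],ce[i].round(1)) for i in range(1,n)])
cv2.imwrite("pics/tz.png",cv2.resize(im[180:235,260:330],None,fx=9,fy=9,interpolation=cv2.INTER_CUBIC))
```

```text
cap1 [606.2 285.1  42. ] yaw -0.626 button [499. 410.  25.] relay [538. 201.  22.]
dp cm [-9.98 18.36  0.07] tcp [540.  210.7 192.7] jaw yaw -0.721 j6 0.99 tilt [-0.001 -0.    -1.   ] t 22.5
twist (tool y is down => sign -): -0.095
[(np.int32(46), array([223.1, 134.9])), (np.int32(108), array([281. , 197.6])), (np.int32(18), array([304.2, 200.6])), (np.int32(14), array([283.9, 206.1])), (np.int32(4), array([308.5, 204.5])), (np.int32(4), array([303.5, 206.5])), (np.int32(2), array([288.5, 211. ])), (np.int32(2), array([283. , 212.5]))]
```

View pics/tz.png

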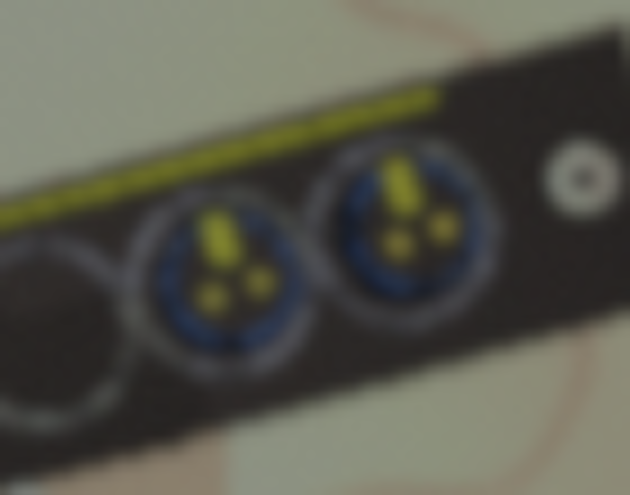

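>>> play_rows(
  dp=[
    [0,0,0],
    [-2.0,1.5,0.2],
    [-2.64,2.5,0.26],
    [-2.64,3.0,0.27],
    [-2.64,3.0,0.27],
    [0,3.0,0],
    [0,2.5,0],
    [0,1.6,0],
    [0,0.9,0],
    [0,0.3,0],
    [0,0,0],
  ],
  twist=[-0.095,0,0,0,0,0,0,0,0,0,0],
)

```text
clock: 23.43
eef_pos: [606.4, 285.3, 10.1]
orientation: [-0.847, 1.652, -1.652]
wrist_force: [0.1, -0.1, 0.4]
grip_width: 91.3
```

>>> play_rows(
  dp=[
    [0,0,0],
    [0,0,0],
    [0,0,0],
    [0,0,0],
    [0,0,0],
    [0,0,0],
    [0,0,0],
  ],
  twist=[0,0,0,0,0,0,0],
  claw=1,
)

```text
clock: 24.02
eef_pos: [606.7, 285.5, 10.5]
orientation: [-0.845, 1.653, -1.653]
wrist_force: [-1.0, -0.6, 3.3]
grip_width: 49.6
```

>>> play_rows(
  dp=[
    [0,-1,0],
    [0,-2,0],
    [0,-3,0],
    [0,-2,0],
    [0,-1,0],
    [0,0,0],
    [0,0,0],
    [0,0,0],
    [0,0,0],
    [0,0,0],
    [0,0,0],
    [0,0,0],
    [0,0,0],
    [0,0,0],
  ],
  twist=[0,0,0,0,0,-0.12,-0.12,-0.12,-0.12,-0.12,-0.12,-0.12,-0.09,0],
)

```text
clock: 25.18
eef_pos: [606.3, 285.3, 100.0]
orientation: [-1.341, 0.979, -0.978]
wrist_force: [0.5, 0.5, -1.3]
grip_width: 49.4
```

Run:
```python
from h import *
goto((513.8,-82,100),0.30); print(get_state()["grip_width"])
```

```text
dp cm [ 3.217e+01  2.000e-02 -2.000e+01] tcp [606.3 285.3 100. ] jaw yaw 0.310 j6 0.04 tilt [-0.001 -0.    -1.   ] t 25.2
twist (tool y is down => sign -): 0.010
49.39357234782906
```

>>> play_rows(
  dp=[
    [1.2,0,-0.8],
    [2.1,0,-1.3],
    [2.1,0,-1.3],
    [2.1,0,-1.3],
    [2.1,0,-1.3],
    [2.1,0,-1.3],
    [2.1,0,-1.3],
    [2.1,0,-1.3],
    [2.1,0,-1.3],
    [2.1,0,-1.3],
    [2.1,0,-1.3],
    [2.1,0,-1.3],
    [2.1,0,-1.3],
    [2.1,0,-1.3],
    [2.1,0,-1.3],
    [1.6,0,-1.0],
    [0,0,0],
    [0,0,0],
  ],
  twist=[0,0,0,0,0,0,0,0,0,0,0,0,0,0,0,0,0.01,0],
)

```text
clock: 26.68
eef_pos: [512.3, -82.5, 100.3]
orientation: [-1.332, 0.993, -0.993]
wrist_force: [0.2, 1.2, -1.4]
grip_width: 49.6
```

Run:
```python
from h import *
goto((513.8,-82,20),0.30); print(get_state()["grip_width"])
```

```text
dp cm [0.   8.03 0.16] tcp [512.3 -82.5 100.3] jaw yaw 0.290 j6 -0.56 tilt [-0.  0. -1.] t 26.7
twist (tool y is down => sign -): -0.010
49.59085378035713
```

>>> play_rows(
  dp=[
    [0,1.5,0.16],
    [0,2,0],
    [0,2,0],
    [0,1.2,0],
    [0,0.6,0],
    [0,0.4,0],
    [0,0.2,0],
    [0,0.1,0],
    [0,0,0],
  ],
  twist=[-0.01,0,0,0,0,0,0,0,0],
)

```text
clock: 27.43
eef_pos: [514.4, -81.2, 20.7]
orientation: [-1.338, 0.981, -0.982]
wrist_force: [1.0, -0.4, -1.8]
grip_width: 49.8
```

>>> play_rows(
  dp=[
    [0,0,0],
    [0,0,0],
    [0,0,0],
    [0,-0.5,0],
    [0,-1.5,0],
    [0,-3,0],
    [0,-4,0],
    [0,-4,0],
    [0,-4,0],
    [0,0,0],
    [0,0,0],
  ],
  twist=[0,0,0,0,0,0,0,0,0,0,0],
  claw=0.25,
)

```text
clock: 28.35
eef_pos: [515.3, -81.6, 193.0]
orientation: [-1.336, 0.977, -0.985]
wrist_force: [0.2, -0.3, -0.6]
grip_width: 68.2
```

Run:
```python
from h import *
b=np.array([577.5,-288.5])
def T(th,x,y): return b+np.array([[np.cos(th),-np.sin(th)],[np.sin(th),np.cos(th)]])@[x,y]
for th in (1.87,1.7,1.5,1.3,1.148): print(th,T(th,150,55+16).round(0))
p=T(1.87,150,55+16+28); print(p); goto((*p,200),1.87-0.1)
```

```text
1.87 [ 465. -166.]
1.7 [ 488. -149.]
1.5 [ 517. -134.]
1.3 [ 549. -125.]
1.148 [ 574. -123.]
[ 438.68451688 -174.34544842]
dp cm [  6.55  -0.72 -10.09] tcp [515.3 -81.6 193. ] jaw yaw 0.305 j6 -0.58 tilt [ 0.005 -0.001 -1.   ] t 28.4
twist (tool y is down => sign -): -1.465
```

>>> play_rows(
  dp=[
    [0.9,0,-1.4],
    [0.94,0,-1.45],
    [0.94,0,-1.45],
    [0.94,0,-1.45],
    [0.94,0,-1.45],
    [0.94,0,-1.45],
    [0.94,0,-1.45],
    [0,0,0],
    [0,0,0],
    [0,0,0],
    [0,2,0],
    [0,3,0],
    [0,3,0],
    [0,3,0],
    [0,3,0],
    [0,2.5,0],
    [0,1.5,0],
    [0,0.8,0],
    [0,0,0],
    [0,0,0],
  ],
  twist=[0,0,0,0,0,0,0,0.12,0.12,0.12,0,0,0,0,0,0,0,0,0,0],
  claw=1,
)

```text
clock: 30.02
eef_pos: [436.7, -173.7, 1.9]
orientation: [-1.183, 1.251, -1.248]
wrist_force: [-1.3, 0.5, -0.3]
grip_width: 0.8
```

Run:
```python
from h import *
goto((465,-166,5)); goto((574,-123,5))
im=grab_frame("top");cv2.imwrite("raw_top7.png",im[:,:,::-1])
cv2.imwrite("pics/top7.png",cv2.resize(im[165:260,235:350,::-1],None,fx=6,fy=6,interpolation=cv2.INTER_CUBIC))
```

```text
dp cm [-0.92 -0.31  2.78] tcp [ 436.7 -173.7    1.9] jaw yaw -0.055 j6 -0.45 tilt [-0.001  0.001 -1.   ] t 30.0
dp cm [-5.81 -0.32 13.43] tcp [ 436.7 -173.7    1.9] jaw yaw -0.055 j6 -0.45 tilt [-0.001  0.001 -1.   ] t 30.0
```

View pics/top7.png

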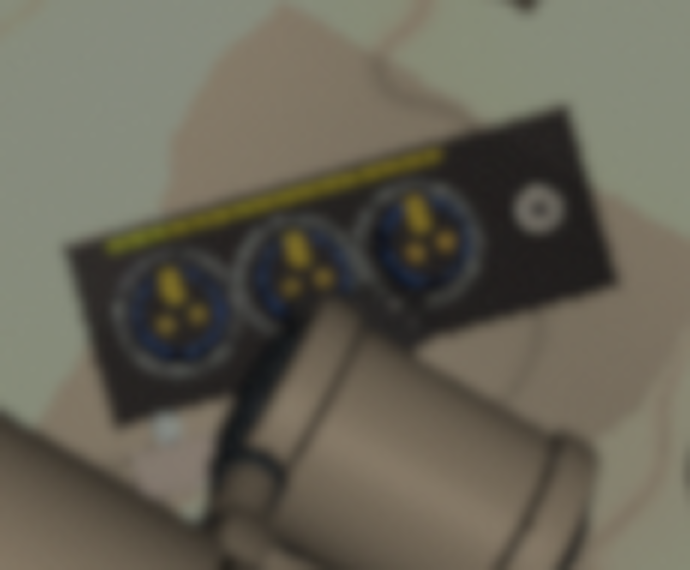

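Three caps in their rings, marks toward the yellow line, tray on the load post. Pushing gently from the near edge.

>>> play_rows(
  dp=[
    [-0.1,-0.3,0.3],
    [-0.12,0,0.35],
    [-0.12,0,0.35],
    [-0.12,0,0.35],
    [-0.1,0,0.3],
    [-0.08,0,0.25],
    [-0.07,0,0.2],
    [-0.07,0,0.2],
    [-0.07,0,0.2],
    [-0.07,0,0.2],
    [-0.1,0,0.2],
    [-0.15,0,0.2],
    [-0.2,0,0.25],
    [-0.25,0,0.3],
    [-0.28,0,0.34],
    [-0.28,0,0.34],
    [-0.28,0,0.34],
    [-0.28,0,0.34],
    [-0.2,0,0.25],
    [-0.1,0,0.15],
  ],
  twist=[0,0,0,0,0,0,0,0,0,0,0,0,0,0,0,0,0,0,0,0],
)

```text
clock: 31.73
eef_pos: [493.0, -146.5, 5.3]
orientation: [-1.184, 1.25, -1.249]
wrist_force: [-4.0, -6.3, 3.1]
grip_width: 0.5
```

Run:
```python
from h import *
goto((517,-134,5)); goto((549,-125,5));goto((574,-123,5))
```

```text
dp cm [-1.38  0.03  2.33] tcp [ 493.  -146.5    5.3] jaw yaw -0.055 j6 -0.35 tilt [-0.001 -0.    -1.   ] t 31.7
dp cm [-2.45  0.03  5.48] tcp [ 493.  -146.5    5.3] jaw yaw -0.055 j6 -0.35 tilt [-0.001 -0.    -1.   ] t 31.7
dp cm [-2.79  0.02  7.96] tcp [ 493.  -146.5    5.3] jaw yaw -0.055 j6 -0.35 tilt [-0.001 -0.    -1.   ] t 31.7
```

>>> play_rows(
  dp=[
    [-0.1,0,0.15],
    [-0.15,0,0.25],
    [-0.2,0,0.33],
    [-0.2,0,0.34],
    [-0.2,0,0.34],
    [-0.19,0,0.34],
    [-0.19,0,0.36],
    [-0.15,0,0.36],
    [-0.14,0,0.36],
    [-0.14,0,0.38],
    [-0.13,0,0.38],
    [-0.12,0,0.38],
    [-0.12,0,0.38],
    [-0.11,0,0.38],
    [-0.1,0,0.38],
    [-0.08,0,0.36],
    [-0.06,0,0.3],
    [-0.05,0,0.25],
    [-0.05,0,0.2],
    [-0.03,0,0.15],
  ],
  twist=[0,0,0,0,0,0,0,0,0,0,0,0,0,0,0,0,0,0,0,0],
)

```text
clock: 33.4
eef_pos: [556.9, -124.7, 5.0]
orientation: [-1.184, 1.252, -1.248]
wrist_force: [-7.7, -3.9, 1.4]
grip_width: 0.5
```

Run:
```python
from h import *
im=grab_frame("top");cv2.imwrite("raw_top8.png",im[:,:,::-1])
goto((574,-123,5))
cv2.imwrite("pics/top8.png",cv2.resize(im[130:260,210:380,::-1],None,fx=4.5,fy=4.5,interpolation=cv2.INTER_CUBIC))
```

```text
dp cm [-0.27  0.    1.67] tcp [ 557.2 -124.8    5. ] jaw yaw -0.055 j6 -0.27 tilt [-0.002  0.    -1.   ] t 33.5
```

View pics/top8.png

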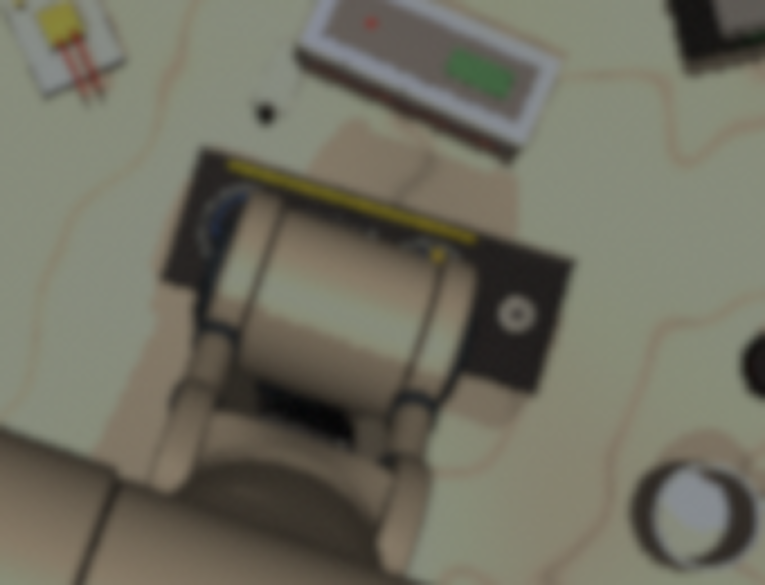

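Tray edge is still ~25 mm from the reader post (264,112); continuing.

>>> play_rows(
  dp=[
    [-0.02,0,0.15],
    [-0.03,0,0.2],
    [-0.04,0,0.25],
    [-0.04,0,0.25],
    [-0.03,0,0.2],
    [-0.02,0,0.15],
    [-0.02,0,0.12],
    [-0.01,0,0.1],
    [-0.01,0,0.1],
    [0,0,0],
  ],
  twist=[0,0,0,0,0,0,0,0,0,0],
)

```text
clock: 34.28
eef_pos: [572.1, -123.4, 5.0]
orientation: [-1.184, 1.252, -1.248]
wrist_force: [-8.0, -2.6, 2.6]
grip_width: 0.5
```

>>> play_rows(
  dp=[
    [0,0,0.1],
    [0,0,0.12],
    [0,0,0.12],
    [0,0,0.1],
    [0,0,0],
  ],
  twist=[0,0,0,0,0],
)

```text
clock: 34.7
eef_pos: [576.4, -123.6, 5.0]
orientation: [-1.184, 1.252, -1.248]
wrist_force: [-7.1, -1.9, 3.2]
grip_width: 0.3
```

>>> play_rows(
  dp=[
    [0,0,0.1],
    [0,0,0.12],
    [0,0,0.12],
    [0,0,0.1],
    [0,0,0],
  ],
  twist=[0,0,0,0,0],
)

```text
clock: 35.12
eef_pos: [577.5, -123.5, 4.5]
orientation: [-1.188, 1.257, -1.244]
wrist_force: [-22.8, -4.3, 12.2]
grip_width: 0.5
```

Stop reached (force jumped to 23 N). Backing off and lifting.

>>> play_rows(
  dp=[
    [0,0,-0.3],
    [0,0,-0.7],
    [0,0,-1.5],
    [0,0,-2.0],
    [0,-2,0],
    [0,-3,0],
    [0,-4,0],
    [0,-4,0],
    [0,-4,0],
    [0,-1,0],
    [0,0,0],
  ],
  twist=[0,0,0,0,0,0,0,0,0,0,0],
)

```text
clock: 36.03
eef_pos: [539.1, -122.1, 188.8]
orientation: [-1.179, 1.244, -1.254]
wrist_force: [-0.3, -0.3, 1.0]
grip_width: 0.5
```

Run:
```python
from h import *
goto((499,409,100))
```

```text
dp cm [-52.82   8.74  -6.97] tcp [ 539.1 -122.1  188.8] jaw yaw -0.055 j6 -0.28 tilt [ 0.006 -0.002 -1.   ] t 36.0
```

>>> play_rows(
  dp=[
    [-1.5,0.2,-0.2],
    [-2.8,0.46,-0.37],
    [-2.8,0.46,-0.37],
    [-2.8,0.46,-0.37],
    [-2.8,0.46,-0.37],
    [-2.8,0.46,-0.37],
    [-2.8,0.46,-0.37],
    [-2.8,0.46,-0.37],
    [-2.8,0.46,-0.37],
    [-2.8,0.46,-0.37],
    [-2.8,0.46,-0.37],
    [-2.8,0.46,-0.37],
    [-2.8,0.46,-0.37],
    [-2.8,0.46,-0.37],
    [-2.8,0.46,-0.37],
    [-2.8,0.46,-0.37],
    [-2.8,0.46,-0.37],
    [-2.8,0.46,-0.37],
    [-2.8,0.46,-0.37],
    [-1.0,0.26,-0.1],
  ],
  twist=[0,0,0,0,0,0,0,0,0,0,0,0,0,0,0,0,0,0,0,0],
)

```text
clock: 37.7
eef_pos: [495.3, 413.3, 95.7]
orientation: [-1.185, 1.249, -1.248]
wrist_force: [-1.7, -0.7, -1.0]
grip_width: 0.3
```

Run:
```python
from h import *
goto((499,409,35))
im=grab_frame("top");cv2.imwrite("raw_top9.png",im[:,:,::-1])
cv2.imwrite("pics/top9.png",cv2.resize(im[130:240,220:360,::-1],None,fx=5.5,fy=5.5,interpolation=cv2.INTER_CUBIC))
s=grab_frame("side");cv2.imwrite("pics/s9.png",cv2.resize(s[200:340,120:310,::-1],None,fx=4,fy=4))
```

```text
dp cm [0.41 6.07 0.4 ] tcp [495.3 413.3  95.7] jaw yaw -0.053 j6 0.66 tilt [-0.001 -0.    -1.   ] t 37.7
```

View pics/top9.png

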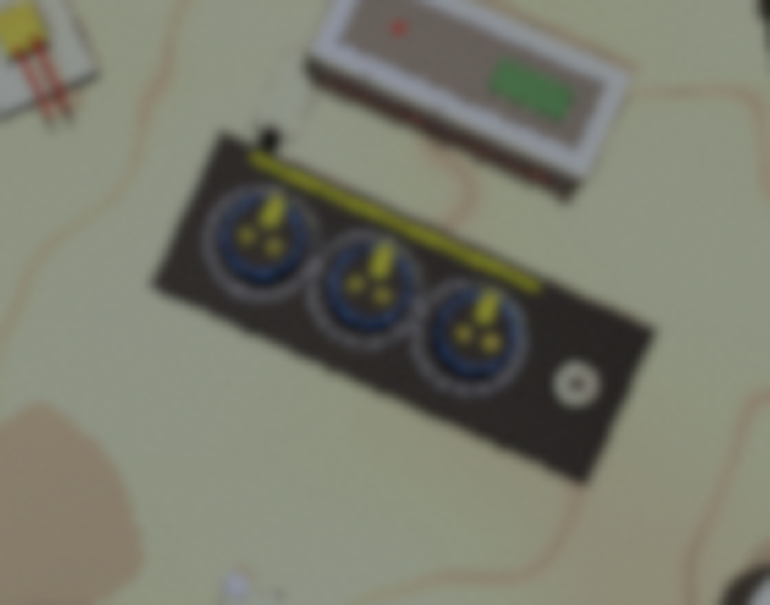

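View pics/s9.png

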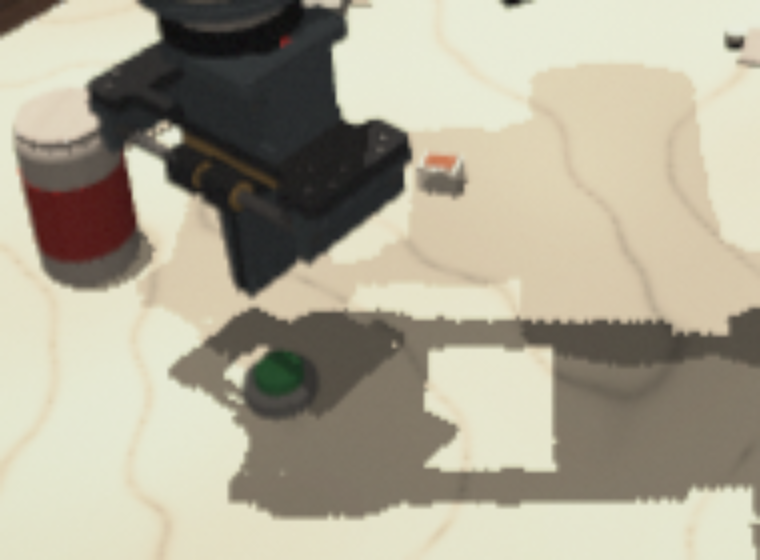

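Tray rests on the reader post at (268,137), three caps inside rings with bars toward the reader; fingers are over the button. Pressing.

>>> play_rows(
  dp=[
    [0.4,2,0.4],
    [0,2.2,0],
    [0,1.5,0],
    [0,0.4,0],
    [0,0.3,0],
    [0,0.2,0],
    [0,0.2,0],
    [0,0.2,0],
    [0,0,0],
  ],
  twist=[0,0,0,0,0,0,0,0,0],
)

```text
clock: 38.55
eef_pos: [500.7, 406.1, 28.2]
orientation: [-1.182, 1.249, -1.25]
wrist_force: [0.1, 0.4, 0.5]
grip_width: 0.4
```

>>> play_rows(
  dp=[
    [0,0.15,0],
    [0,0.15,0],
    [0,0.15,0],
    [0,0.15,0],
    [0,0,0],
  ],
  twist=[0,0,0,0,0],
)

```text
clock: 38.97
eef_pos: [500.5, 406.2, 21.7]
orientation: [-1.183, 1.25, -1.25]
wrist_force: [0.7, -0.1, 1.9]
grip_width: 0.3
```

>>> play_rows(
  dp=[
    [0,0.15,0],
    [0,0.15,0],
    [0,0.1,0],
    [0,0,0],
  ],
  twist=[0,0,0,0],
)

```text
clock: 39.3
eef_pos: [500.6, 406.2, 17.8]
orientation: [-1.183, 1.25, -1.25]
wrist_force: [0.4, -0.1, 3.6]
grip_width: 0.2
```

>>> play_rows(
  dp=[
    [0,0.12,0],
    [0,0.12,0],
    [0,0.1,0],
    [0,0,0],
  ],
  twist=[0,0,0,0],
)

```text
clock: 39.63
eef_pos: [500.7, 406.2, 15.9]
orientation: [-1.182, 1.249, -1.25]
wrist_force: [-5.7, -3.6, 25.9]
grip_width: 0.7
```

Bottomed out at 26 N. Lifting.

>>> play_rows(
  dp=[
    [0,0,0],
    [0,-0.3,0],
    [0,-1.5,0],
    [0,-3,0],
    [0,-4,0],
    [0,-4,0],
    [0,0,0],
    [0,0,0],
  ],
  twist=[0,0,0,0,0,0,0,0],
)

```text
clock: 40.3
eef_pos: [501.7, 406.9, 145.0]
orientation: [-1.178, 1.248, -1.249]
wrist_force: [0.5, 0.6, -0.9]
grip_width: 0.3
```

Run:
```python
from h import *
a=cv2.imread("raw_top9.png");im=grab_frame("top")[:,:,::-1]
d=cv2.absdiff(a,im)[130:240,220:360]; print("tray area change max",d.max(),"mean",d.mean())
# ring/cap check: tray heading and expected vs seen bars
b=np.array([577.5,-288.5]);
f=5.5
for n,(cx,cy),(ox,oy) in [("r2",(262,238),(276,196)),("r1",(366,288),(384,242)),("r0",(472,335),(490,294))]:
    p=ray("top",(220+cx/f,130+cy/f),52);q=ray("top",(220+ox/f,130+oy/f),52);print(n,p.round(0)[:2],"mark yaw %.2f"%np.arctan2(*(q-p)[1::-1]))
p=ray("top",(220+268/f,130+140/f),14);e0=ray("top",(220+250/f,130+155/f),10);e1=ray("top",(220+540/f,130+289/f),10)
th=np.arctan2(*(e0-e1)[1::-1]);print("tray yaw %.3f"%th,"want mark %.2f"%(th-np.pi/2))
for x in (216,144,72): print((b+x*np.array([np.cos(th),np.sin(th)])).round(0))
print(np.array(get_state()["wrist_force"]).round(1))
```

```text
tray area change max 25 mean 0.7666233766233767
r2 [662. -90.] mark yaw -0.31
r1 [ 632. -155.] mark yaw -0.36
r0 [ 604. -220.] mark yaw -0.40
tray yaw 1.152 want mark -0.42
[665. -91.]
[ 636. -157.]
[ 607. -223.]
[-0.2 -0.5 -1.6]
```

```bash
python3 -c "
from rig import *
print(finish_job())"
```

```text
the job is handed in; nothing more can be done
None
```

I did the whole job in order and handed it in at about 40 s of the 210 s; no verdict was reported. I swung the tray to the load stop and stood the three capacitors on the desk in rings 0, 1 and 2. I then pushed the loaded tray to the reader's stop and pressed the start button until it bottomed out.

| Last check (top camera) | Reading |
|---|---|
| Tray heading | 1.152 rad, resting on the reader's post (stop heading estimated at 1.148) |
| Capacitor centres | 3–5 mm from their rings (limit 13 mm) |
| Mark directions | within about 0.11 rad of the reader direction (limit 0.35) |
| Button press | hard end felt at about 26 N, over roughly the 6 mm of travel |
| Tray area after the press | no change beyond image noise |
| Arm at hand-in | clear above the button, touching nothing |

No check failed or disagreed, but I did not check two things directly. The button being up again is assumed from its spring. The other things on the desk were not measured again; no move came close enough to touch them.

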